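Index the kitting carousel and load it with the buried hinge

TASK

First push the blue carousel round counter-clockwise (seen from above) by exactly one position, so that its yellow compartment clicks to rest at the red pointer. Then dig the steel hinge out of the blue bin: move the aluminium heatsink that lies on it aside, keeping it and the other parts in the bin, and set the hinge down gently, lying flat, in the yellow compartment. Leave the carousel at that position and do not disturb the other things on the bench.

Things in the scene. Friction and masses are not known exactly. Their poses are not given: they have to be found in the camera images.
- index_base: Fixed grey base of the index table; origin on the bench on the carousel's vertical axis. A low grey arm runs out along its -x axis, under the carousel, to a red pointer (stands 175 to 206 mm from the axis, 63 mm high). Nothing else of it stands out beyond the carousel.
- carousel (a joint): Turn of the carousel about the base's vertical axis, rad, about 0 at the start, growing counter-clockwise seen from above. Detents at every multiple of 1.047 (60 degrees): within 30 degrees a torque of up to 0.35 N m draws it in, damped, so once pushed 35 to 55 degrees and let go it snaps on to the next and stays there. The yellow compartment is at the pointer at 1.047.
- hub_top (a point): Centre of the hub's top, on the carousel's axis, 77 mm above the bench; its axes turn with the carousel. Hub 68 mm across. Blue plastic disc 330 mm across; compartment floors 45 mm above the bench; six radial ribs 4 mm thick, tops at 67 mm; rim 164 mm from the axis, top at 59 mm. Compartments lie at 60k degrees from this x axis, yellow at 120; two others already hold a fixed hinge.
- peg (a point): One of six like upright black push pegs, 16 mm in diameter, on the ribs 150 mm from the axis, tops 105 mm above the bench; this point is on the peg's centre line 90 mm above the bench. They stand 60 degrees apart, this one at 30 degrees from hub_top's x axis. Pushing a peg sideways takes about 3 N.
- yellow_pad (a point): Centre of the yellow compartment's floor, marked by a round yellow pad, 100 mm from the carousel's axis; the compartment reaches from 34 to 160 mm from the axis and is about 96 mm wide here between its ribs. Moves with the carousel.
- pointer (a point): Tip of the red pointer on the fixed base, 175 mm from the carousel's axis, 63 mm above the bench.
- bin: Fixed open blue bin, 235 mm (its x) by 305 mm (its y), 45 mm high, walls and floor 5 mm; origin at the centre of its underside. The hinge and heatsink lie in its +y half; the middle of its -y half (about y = -60 mm) is free, with the relay and the toroid near the two -y corners.
- hinge_center (a point): Centre of the hinge to be loaded: a folded steel hinge with a brass knuckle, 66 mm (its x) by 30 mm (its y) by 12 mm high, lying flat on the bin's floor, about 0.12 kg. Only its two ends peep out from under the heatsink.
- heatsink_center (a point): Centre, half-way up, of the aluminium finned heatsink, 80 mm (its x) by 44 mm (its y) by 24 mm high, fins up and running along x, about 0.11 kg; it lies flat on top of the hinge, roughly across it, its underside 12 mm above the bin's floor.
- relay: Loose black relay, 28 x 22 x 18 mm, in the bin; origin at the centre of its underside.
- toroid: Loose copper ring core, 32 mm across, 13 mm high, in the bin; origin at the centre of its underside.
- multimeter: Bystander: yellow multimeter, 150 x 76 x 34 mm, beyond the bin; origin under its centre.
- screwdriver: Bystander: screwdriver lying right of the bin; origin under it.
- flux_jar: Bystander: small jar 48 mm across, 60 mm high, at the back; origin under its centre.
- spool: Bystander: grey spool 56 mm across, 42 mm high, left of the carousel; origin under its centre.
- wrench: Bystander: wrench lying left of the carousel; origin under it.

How it is judged:
By the outcome, as a careful person would: the job done as asked, in the order asked, and still so for the second after the job is handed in, with the robot touching nothing.
It also fails if it takes over 69 s, if anything falls off the work surface, if the arm or the gripper's body presses on something with over 40 N, if the wrist force passes 120 N, or if a joint passes its speed limit or range.

ROBOT

A 6-joint arm with a two-finger parallel gripper is mounted at the origin on the work surface. World frame = base frame: x ahead of the robot, y to its left, z up, the work surface at z = 0. Lengths are in m, angles in degrees, forces in N, time in s.
With the tool pointing down it reaches from about 0.325 to 0.875 m from the base axis. Payload 4.4 kg.
Tool frame: the origin (TCP) lies midway between the tips of the shut fingers; the grasp point (between the pads) lies 19 mm behind it; z points along the fingers, x is the direction in which the jaws open and shut, and the axes are right-handed (so a half turn about z gives the same grasp; the last joint's range is limited). The gripper opens to 85 mm and grips with 20 to 120 N. Pads are 22 mm wide; open, the fingers measure 114 mm over their backs; the gripper's body (76 mm by 85 mm) begins 54 mm behind the grasp point. The pads swing forward as they close: fully open they stand 13 mm farther back than shut.
Start: joints at [-72.049, 11.837, 88.321, -0, 79.842, -8.623], TCP at [0.257, -0.514, 0.231] pointing down, gripper open.
Joint ranges: [-156.59, 156.59], [-49.26, 127.26], [12.9, 141.05], [-63.56, 243.56], [4.71, 150.69], [-161.64, 161.64]. Speed limits (degrees/s): [159.86, 159.86, 180, 180, 180, 180].

INTERFACE

Orientations are given as a 3x3 rotation matrix whose columns are the frame's x, y, z axes.
In Python, from cell import monitor, vision, workorder gives the robot as it stands. The module is installed in compiled form; this text tells all that it offers.
- The arm moves only by the shell command python3 -m crank 'ROWS'. ROWS is JSON, one flat list of numbers, 5 for each row, row after row: the shift along the tool's x, y, z in cm, then the turn about the tool's z in degrees, then the finger opening in cm, from 0 to 8.54. A call has 1 to 12 rows; each row shifts and turns the pose as measured when the row begins, along the tool's axes as they then stand; what a row does not reach is not made up. A row lasts 1/8 s, in which the tool goes at most 62.5 mm and 10.7 degrees, less where a joint would pass 70% of its speed; a pose out of reach is approached as far as the arm can. A call with a gripper value outside its range is refused whole. The fingers move at their own pace and stop on an object; the grip force is fixed at half the most. Time passes only in rows, so rows that do not move let the fingers close. It gives the time, the measured TCP pose, the force and the opening at its end, in the units of the state.
- monitor.state(): the state, without advancing time (a new reading comes with each control period).
- vision.read_camera(name): name is "side" or "top"; returns (picture, depth): 384x512x3 uint8, red, green, blue; 384x512 float32, m along the optical axis (not along the pixel's ray), 0 where there is no reading.
- vision.camera_info(name): a dict with "fx", "fy", "cx", "cy" (pixels), "k1" (the pictures are not rectified: a ray, as slopes to the right and down, at radius r is drawn at 1 + k1 r^2 times it, then the intrinsics apply), "rvec" (rotation vector, rad) and "tvec" (3), from world to camera coordinates, as OpenCV has them. Camera axes: x right, y down, z forward; pixel columns grow to the right and rows downward; lengths in m; the calibration is good to about 2 mm. A picture is of the moment at which its call begins. camera_info takes no time and is no camera call.
- workorder.close_job(): hands the job in, once; it reports no verdict.
The state is a dict: "t": time; "joint_pos": joint angles; "dq": joint speeds; "effort": joint torques, N m; "eef_pos": TCP position; "orientation": TCP orientation; "force": force on the tool from outside, world axes, zero at the start; "ft_torque": the same for the moment, N m; "grip_width": opening from 0.0 (shut) to 1.0 (fully open).
Only numpy, scipy, OpenCV 4.12 (cv2) and the standard library are available. Lean on these libraries where they do the work, as an engineer would, in place of code of your own. Each camera call takes 0.05 s, during which the arm holds its last target.

## Working session

There is one attempt and no reset: what is moved stays moved. The work goes in short steps, Python scripts to look and compute and a shell command to move; the robot and the scene stay as the last step left them, time stands still between calls to the robot, and variables do not carry over. Pictures are saved under pics/ and viewed, and the job is handed in when it is done.

```bash
mkdir -p pics; python3 - <<'E'
from cell import monitor, vision
import cv2,numpy as np
s=monitor.state()
for k in s: print(k,np.round(s[k],3).tolist())
for n in("side","top"):
    im,d=vision.read_camera(n); cv2.imwrite(f"pics/{n}0.png",im[:,:,::-1]); np.savez(f"{n}0.npz",im=im,d=d)
    print(n,vision.camera_info(n))
E
```

```text
t 0.0
joint_pos [-72.047, 11.886, 88.405, -0.0, 79.841, -8.622]
dq [0.011, 0.021, 0.043, 0.009, 0.017, -0.053]
effort [0.002, -38.303, -29.16, -0.0, 0.01, -0.0]
eef_pos [0.257, -0.514, 0.23]
orientation [[0.447, -0.894, -0.001], [-0.894, -0.447, 0.002], [-0.002, -0.0, -1.0]]
force [-0.652, -0.166, 0.102]
ft_torque [0.031, 0.028, 0.048]
grip_width 1.001
side {'fx': 475.59495387756414, 'fy': 475.59495387756414, 'cx': 253.65195156794167, 'cy': 196.01963671356364, 'k1': 0.030989688682664423, 'rvec': array([ 2.17837115, -0.1032376 ,  0.02880929]), 'tvec': array([-0.60295026,  0.09145376,  1.43987431])}
top {'fx': 378.8720765390909, 'fy': 378.8720765390909, 'cx': 256.206382782199, 'cy': 186.6272698370126, 'k1': -0.11513310480861517, 'rvec': array([ 2.18713333, -2.19372012,  0.07096198]), 'tvec': array([-0.00630062,  0.60993317,  1.29255381])}
```

View pics/side0.png

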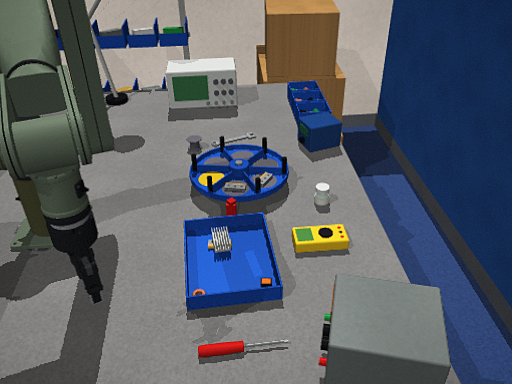

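View pics/top0.png

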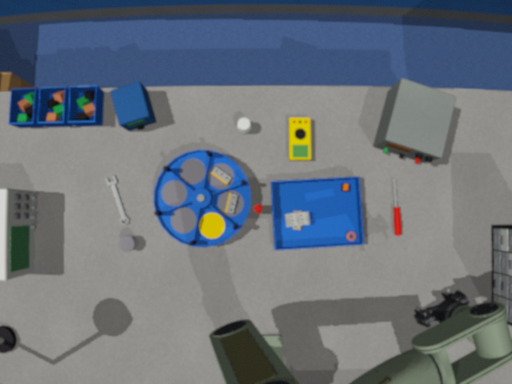

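```bash
cat > h.py <<'E'
import numpy as np,cv2
from cell import monitor,vision
def cam(n):
    c=vision.camera_info(n);K=np.array([[c['fx'],0,c['cx']],[0,c['fy'],c['cy']],[0,0,1]]);D=np.array([c['k1'],0,0,0.])
    R=cv2.Rodrigues(c['rvec'])[0];return K,D,R,c['rvec'],c['tvec']
def ray(n,uv):
    K,D,R,_,t=cam(n);p=cv2.undistortPoints(np.array(uv,float).reshape(-1,1,2),K,D).reshape(-1,2)
    return -R.T@t,np.c_[p,np.ones(len(p))]@R
def plane(n,uv,z):
    o,d=ray(n,uv);return o+d*((z-o[2])/d[:,2])[:,None]
def proj(n,P):
    K,D,R,r,t=cam(n);return cv2.projectPoints(np.array(P,float).reshape(-1,1,3),r,t,K,D)[0].reshape(-1,2)
def cloud(n,d):
    v,u=np.mgrid[0:384,0:512];o,dd=ray(n,np.c_[u.ravel(),v.ravel()]);return (o+dd*d.reshape(-1,1)).reshape(384,512,3)
def shot(n,tag,box=None,f=1):
    im,d=vision.read_camera(n);np.savez(f"{tag}.npz",im=im,d=d);crop(im,tag,box,f);return im,d
def crop(im,tag,box,f):
    if box: im=im[box[1]:box[3],box[0]:box[2]]
    cv2.imwrite(f"pics/{tag}.png",cv2.resize(im[:,:,::-1],None,fx=f,fy=f,interpolation=cv2.INTER_CUBIC))
E
python3 - <<'E'
from h import *
a=np.load('top0.npz');b=np.load('side0.npz')
crop(a['im'],'topA',(145,140,375,260),3.4);crop(b['im'],'sideA',(170,120,300,320),3)
# pegs dark tops
im=a['im'];C=cloud('top',a['d'])
for nm,uv in dict(hub=(200,198),yel=(212,225),bin=(320,225),bench=(220,290),hs=(297,219)).items(): print(nm,C[uv[1],uv[0]].round(4))
hsv=cv2.cvtColor(im,cv2.COLOR_RGB2HSV)
def blobs(m,mn=3):
    n,l,st,ce=cv2.connectedComponentsWithStats(m.astype(np.uint8))
    return [(st[i,4],ce[i].round(1)) for i in range(1,n) if st[i,4]>=mn]
roi=np.zeros(im.shape[:2],bool);roi[140:260,145:270]=1
for ar,c in blobs((hsv[...,2]<50)&roi): print('peg',ar,c,plane('top',c,.105)[0].round(4))
y=(hsv[...,0]>20)&(hsv[...,0]<35)&(hsv[...,1]>150)&roi
for ar,c in blobs(y): print('yel',ar,c,plane('top',c,.045)[0].round(4))
roi[:,145:380]=1
r=((hsv[...,0]<6)|(hsv[...,0]>172))&(hsv[...,1]>170)&roi
for ar,c in blobs(r): print('red',ar,c,plane('top',c,.063)[0].round(4))
bl=(hsv[...,0]>105)&(hsv[...,0]<125)&(hsv[...,1]>150)
for x0,x1,z in((145,256,.059),(268,375,.045)):
    m=np.zeros(im.shape[:2],np.uint8);m[140:260,x0:x1]=bl[140:260,x0:x1]
    cs=max(cv2.findContours(m,0,2)[0],key=cv2.contourArea)
    h=cv2.convexHull(cs).reshape(-1,2);P=plane('top',h,z)[:,:2].astype(np.float32)
    if x0<200: print('car',cv2.minEnclosingCircle(P),cv2.fitEllipse(P))
    else: print('bin',cv2.minAreaRect(P),cv2.boxPoints(cv2.minAreaRect(P)).round(4).tolist())
E
```

```text
hub [0.5689 0.1772 0.0838]
yel [0.4787 0.1418 0.045 ]
bin [ 0.4759 -0.2302  0.0075]
bench [2.504e-01 1.192e-01 1.000e-04]
hs [ 0.498  -0.1465  0.0387]
peg 6 [209.  153.2] [0.7142 0.1457 0.105 ]
peg 7 [166.7 168.4] [0.665  0.2842 0.105 ]
peg 8 [158.4 212.8] [0.5203 0.3098 0.105 ]
peg 4 [235.5 226.5] [0.4761 0.0591 0.105 ]
peg 7 [192.7 242.3] [0.4253 0.1973 0.105 ]
yel 458 [211.4 225.1] [0.4784 0.1438 0.045 ]
red 50 [257.8 208.3] [ 0.5347 -0.0131  0.063 ]
car ((0.5698268413543701, 0.17471829056739807), 0.16341562569141388) ((0.5706847906112671, 0.1744910627603531), (0.3230920433998108, 0.32457825541496277), 147.48765563964844)
bin ((0.5196774005889893, -0.21415112912654877), (0.22882117331027985, 0.3043479025363922), 3.04464054107666) [[0.39730000495910645, -0.06830000132322311], [0.41350001096725464, -0.37220001220703125], [0.6420000195503235, -0.36000001430511475], [0.6258000135421753, -0.05609999969601631]]
```

```bash
ls pics
```

```text
side0.png
sideA.png
top0.png
topA.png
```

View pics/topA.png

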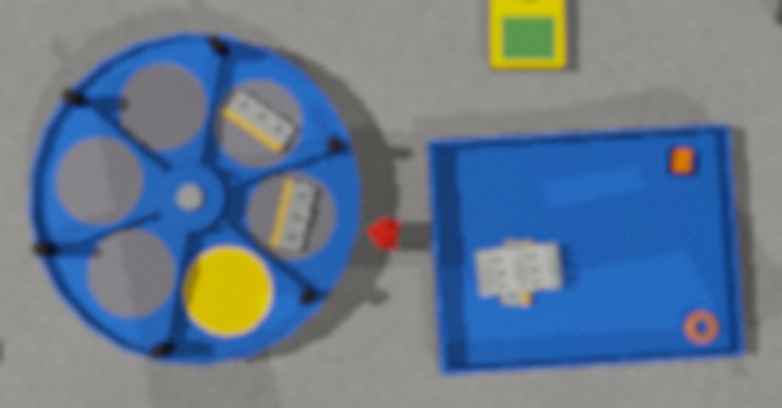

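View pics/sideA.png

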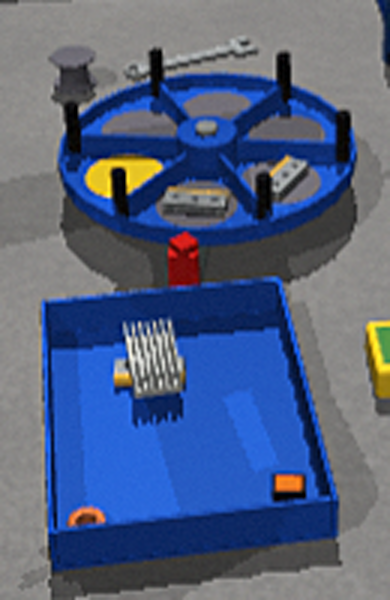

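The top view shows the carousel (hub about 200,198) with yellow at (211,225), the pointer at (258,208), and the bin with the heatsink at about (297,219). The hinge ends show above and below the heatsink. I'll push the peg near (193,242) towards -y. First I turn the tool square and shut the fingers.

```bash
python3 -m crank '[0,0,0,9,0, 0,0,0,9,0, 0,0,0,9,0]'
```

```text
t: 0.48
eef_pos: [0.2566, -0.5122, 0.228]
orientation: [[-0.022, -1.0, -0.002], [-1.0, 0.022, 0.006], [-0.006, 0.002, -1.0]]
force: [0.4, -0.6, -0.4]
grip_width: 0.378
```

```bash
python3 -m crank '[-5,-1.4,0,0,0, -6,-1.4,0,0,0, -6,-1.4,0,0,0, -6,-1.4,0,0,0, -6,-1.4,0,0,0, -6,-1.4,0,0,0, -6,-1.4,0,0,0, -6,-1.4,0,0,0, -6,-1.4,0,0,0, -6,-1.4,0,0,0, -6,-1.4,0,0,0, -6,-1.4,0,0,0]'
```

```text
t: 1.98
eef_pos: [0.443, 0.2028, 0.2298]
orientation: [[-0.034, -0.999, 0.001], [-0.999, 0.034, 0.008], [-0.008, -0.0, -1.0]]
force: [1.0, -0.5, 0.7]
grip_width: -0.004
```

Next I go to (0.441, 0.251) and lower to z of about 0.085.

```bash
python3 -m crank '[-4.8,0,3,0,0, 0,0,5,0,0, 0,0,4,0,0, 0,0,2,0,0,0,0,0,0,0]'; python3 -c "
from h import *
shot('side','s1',(170,100,330,250),4);shot('top','t1',(145,140,375,260),3.4)"
```

```text
t: 2.6
eef_pos: [0.4442, 0.2593, 0.0853]
orientation: [[-0.024, -1.0, 0.001], [-1.0, 0.024, 0.009], [-0.009, -0.0, -1.0]]
force: [1.5, 0.1, 0.3]
grip_width: -0.0
```

View pics/s1.png

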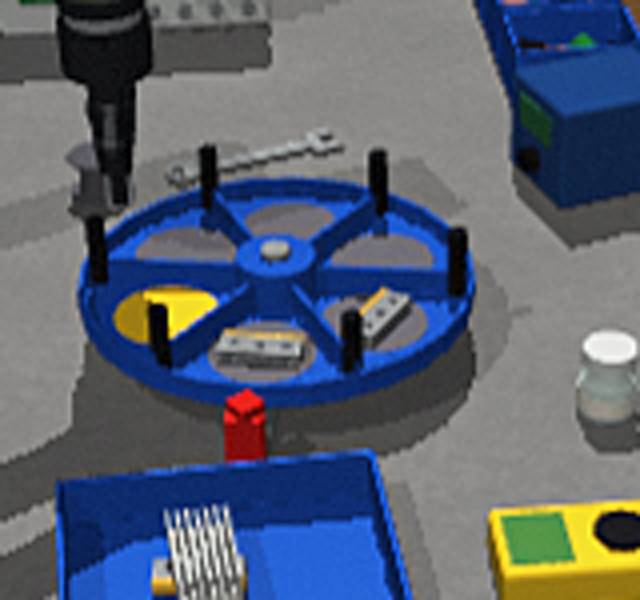

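View pics/t1.png

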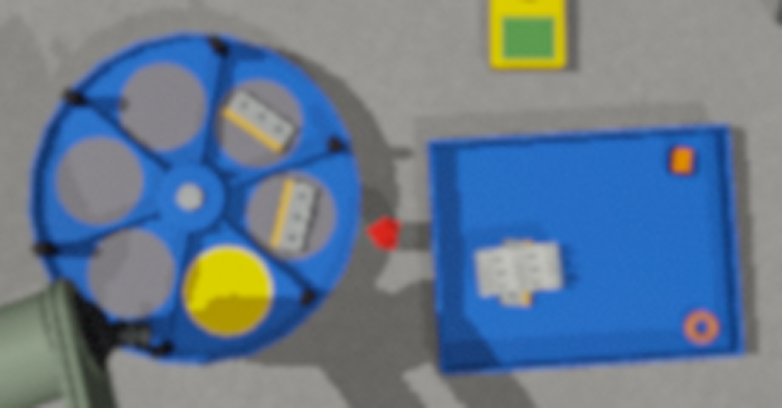

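The fingers stand behind the peg in the top view (about 150,335 in the crop). I'll push along the arc and check partway.

```bash
python3 -m crank '[1.1,0.5,0,0,0, 1.1,0.5,0,0,0, 1.2,0.45,0,0,0, 1.2,0.45,0,0,0, 1.3,0.2,0,0,0, 1.3,0.2,0,0,0, 1.3,0,0,0,0, 1.3,0,0,0,0]'; python3 -c "
from h import *
shot('top','t2',(145,140,375,260),3.4)"
```

```text
t: 3.7
eef_pos: [0.4251, 0.1585, 0.0919]
orientation: [[-0.025, -0.999, 0.021], [-1.0, 0.026, 0.018], [-0.018, -0.021, -1.0]]
force: [2.3, 4.2, -0.1]
grip_width: -0.002
```

View pics/t2.png

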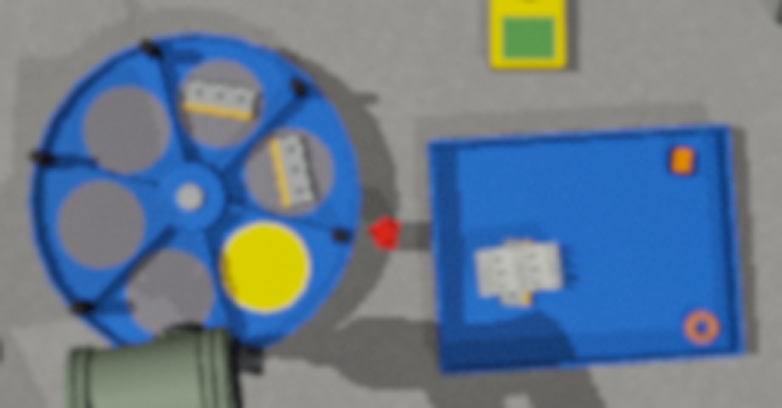

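The carousel has turned about 26°. I'll continue about 20° more.

```bash
python3 -m crank '[1.3,-0.1,0.2,0,0, 1.3,-0.2,0.2,0,0, 1.2,-0.4,0.2,0,0, 1.2,-0.5,0.2,0,0]'; python3 -c "
from h import *
shot('top','t3',(145,140,375,260),3.4)"
```

```text
t: 4.25
eef_pos: [0.4331, 0.1022, 0.081]
orientation: [[-0.024, -1.0, 0.013], [-1.0, 0.025, 0.012], [-0.013, -0.013, -1.0]]
force: [-0.2, 0.8, 0.3]
grip_width: -0.001
```

View pics/t3.png

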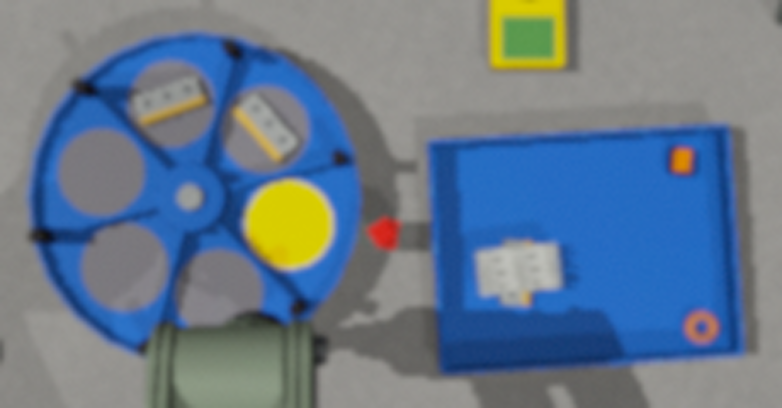

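It is already snapping on. I lift clear and head for the bin.

```bash
python3 -m crank '[-0.5,0,0,0,0, 0,0,-4,0,0, 0,0,-5,0,0, 0,0,-5,0,0, 0,3,0,0,0, 0,4,0,0,8.5, 0,0,0,0,8.5]'; python3 - <<'E'
from h import *
im,d=shot('top','t4',(145,140,375,260),3.4);shot('side','s4',(170,120,300,320),3)
hsv=cv2.cvtColor(im,cv2.COLOR_RGB2HSV)
y=((hsv[...,0]>20)&(hsv[...,0]<35)&(hsv[...,1]>150)).astype(np.uint8);y[:140]=0;y[:,270:]=0
m=cv2.moments(y,True);c=(m['m10']/m['m00'],m['m01']/m['m00']);p=plane('top',c,.045)[0];print('yellow',c,p)
print(np.degrees(np.arctan2(p[1]-.174,p[0]-.571)))
# carousel centre from gray hub cap
E
```

```text
t: 5.18
eef_pos: [0.3603, 0.1087, 0.2249]
orientation: [[-0.023, -1.0, 0.012], [-1.0, 0.023, 0.013], [-0.013, -0.012, -1.0]]
force: [0.4, -0.8, 1.1]
grip_width: 0.417
yellow (229.57327586206895, 202.73275862068965) [0.55389556 0.08229226 0.045     ]
-100.56486646280563
```

View pics/t4.png

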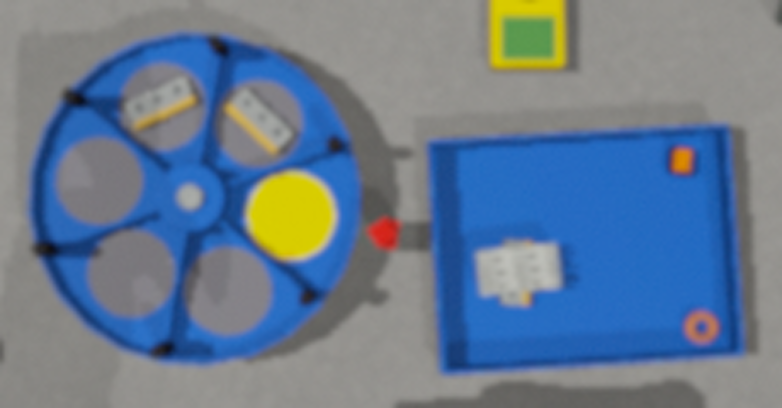

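View pics/s4.png

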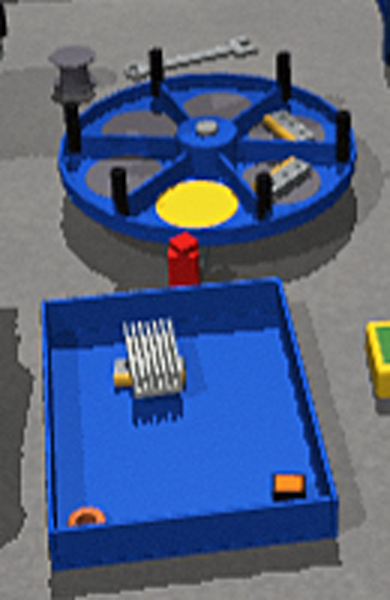

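The carousel has clicked home: yellow is at -100.6° against the pointer's 259.4° (the same direction). Now I measure the heatsink and hinge.

```bash
python3 - <<'E'
from h import *
for n,tag,box in(('top','t4',(275,195,330,245)),('side','s4',(195,215,245,270))):
    z=np.load(tag+'.npz');im,d=z['im'],z['d']
    crop(im,tag+'z',box,11)
    C=cloud(n,d);hsv=cv2.cvtColor(im,cv2.COLOR_RGB2HSV)
    roi=np.zeros(d.shape,bool);roi[box[1]:box[3],box[0]:box[2]]=1
    g=roi&(hsv[...,1]<90)&(hsv[...,2]>90)
    m=(cv2.morphologyEx(g.astype(np.uint8),cv2.MORPH_CLOSE,np.ones((3,3))))
    cs=max(cv2.findContours(m,0,2)[0],key=cv2.contourArea).reshape(-1,2)
    br=roi&(hsv[...,0]>10)&(hsv[...,0]<30)&(hsv[...,1]>110)
    l,st,ce=cv2.connectedComponentsWithStats(br.astype(np.uint8))[1:]
    for s,c in zip(st[1:],ce[1:]): print(n,'brass',s[4],c,plane(n,c,.013)[0].round(4))
    if n=='top':
        P=plane(n,cs,.041)[:,:2].astype(np.float32);print('gray rect z.041',cv2.minAreaRect(P))
    Q=C[roi&(C[...,2]>.03)&(C[...,2]<.06)&(C[...,1]<-.08)];print(n,len(Q),Q.mean(0),cv2.minAreaRect(Q[:,:2].astype(np.float32)),np.percentile(Q[:,2],[50,90]))
z=np.load('t4.npz');im=z['im'];hub=im[185:210,188:214];g=cv2.cvtColor(hub,cv2.COLOR_RGB2HSV);v,u=np.nonzero(g[...,1]<80);print('hub',u.mean()+188,v.mean()+185,plane('top',(u.mean()+188,v.mean()+185),.08))
E
```

```text
gray rect z.041 ((0.49636754393577576, -0.14628690481185913), (0.08176805824041367, 0.0643964558839798), 89.66130065917969)
top 140 [ 0.49798132 -0.14909055  0.04042862] ((0.4991127550601959, -0.14829644560813904), (0.04414639621973038, 0.07966726273298264), 5.420501232147217) [0.04089558 0.04406093]
side brass 21 [210.52380952 246.28571429] [ 0.4709 -0.1576  0.013 ]
side brass 5 [230.6 245.2] [ 0.527 -0.159  0.013]
side 177 [ 0.50004773 -0.15279039  0.03792295] ((0.4995759427547455, -0.1490163505077362), (0.04403522610664368, 0.08466653525829315), 5.876551628112793) [0.0384446  0.04142997]
hub 200.25531914893617 197.72340425531914 [[0.56990724 0.17690789 0.08      ]]
```

View pics/t4z.png

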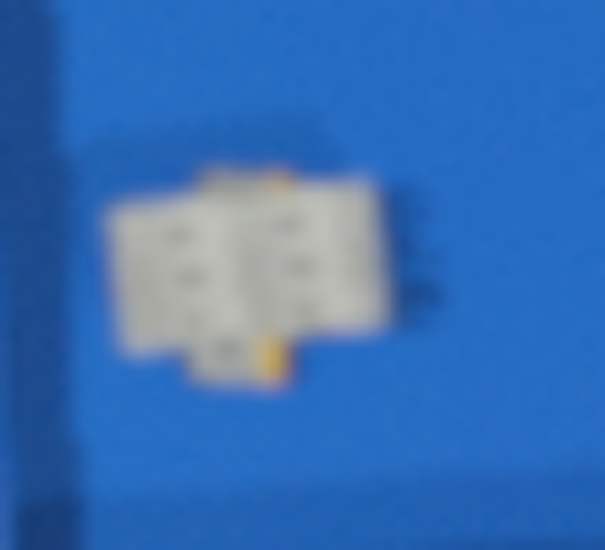

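View pics/s4z.png

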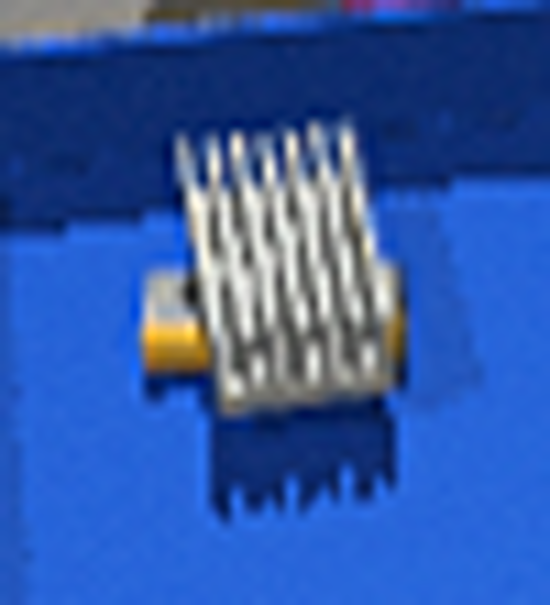

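The heatsink is centred at about (0.499, -0.1485) with its long side at 95.4°. I'll turn the jaws across it, to an angle of +5°.

```bash
python3 -m crank '[0,0,0,-9.7,6.2, 0,0,0,-9.7,6.2, 0,0,0,-9.7,6.2, 0,0,0,-9.7,6.2, 0,0,0,-9.7,6.2, 0,0,0,-9.7,6.2, 0,0,0,-9.7,6.2, 0,0,0,-9.7,6.2, 0,0,0,-9.7,6.2, 0,0,0,-9.7,6.2]'
```

```text
t: 6.52
eef_pos: [0.3727, 0.1094, 0.2244]
orientation: [[0.988, 0.154, 0.012], [0.154, -0.988, 0.013], [0.014, -0.011, -1.0]]
force: [0.6, 0.2, 0.6]
grip_width: 0.729
```

```bash
python3 -m crank '[0,0,0,3.5,6.2, 2,5.4,1,0,6.2, 2,5.4,2,0,6.2, 2,5.4,2,0,6.2, 2,5.4,2,0,6.2, 2,5.3,2,0,6.2, 0,0,0,0,6.2]'; cat > go.py <<'E'
import sys
from h import *
s=monitor.state();p=np.array(s['eef_pos']);R=np.array(s['orientation']);t=np.array([float(a) for a in sys.argv[1:4]])
print('tool shift cm',((t-p)@R*100).round(2),'ang',np.degrees(np.arctan2(R[1,0],R[0,0])).round(2),'pos',p.round(4),'tilt',R[:,2].round(3))
E
python3 go.py .499 -.1485 .06
```

```text
t: 7.4
eef_pos: [0.5115, -0.1543, 0.1288]
orientation: [[0.995, 0.097, 0.017], [0.097, -0.995, 0.015], [0.018, -0.013, -1.0]]
force: [0.6, 0.3, 0.3]
grip_width: 0.725
tool shift cm [-1.31 -0.61  6.86] ang 5.58 pos [ 0.5115 -0.1543  0.1288] tilt [ 0.017  0.015 -1.   ]
```

```bash
python3 -m crank '[-1.3,-0.6,3,0,6.2, 0,0,3.5,0,6.2, 0,0,0,0,6.2]';python3 go.py .499 -.1485 .016; python3 -c "
from h import *
shot('side','s5',(170,170,300,300),4.5)"
```

```text
t: 7.78
eef_pos: [0.5008, -0.1486, 0.0616]
orientation: [[0.995, 0.097, 0.017], [0.096, -0.995, 0.016], [0.018, -0.014, -1.0]]
force: [0.0, -0.2, -0.1]
grip_width: 0.725
tool shift cm [-0.27  0.04  4.55] ang 5.53 pos [ 0.5008 -0.1486  0.0616] tilt [ 0.017  0.016 -1.   ]
```

View pics/s5.png

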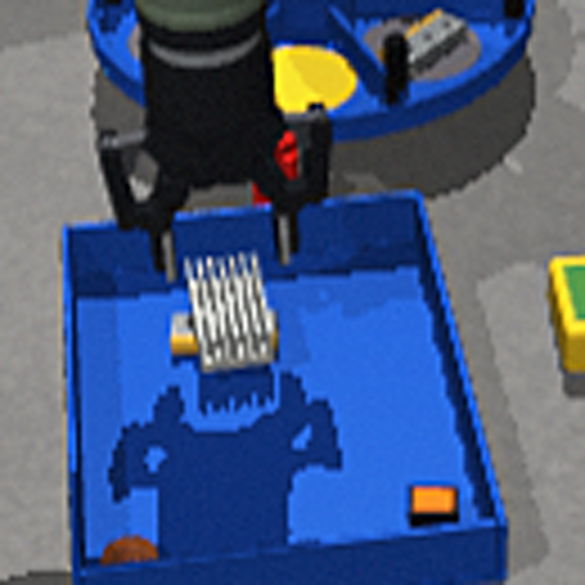

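The fingers straddle the heatsink, with tips at about (165,275) and (288,262). I go down with the tips staying above the hinge, then close.

```bash
python3 -m crank '[-0.15,0,2.2,0,6.2, -0.1,0,1.5,0,6.2, 0,0,0.8,0,6.2, 0,0,0,0,6.2]';python3 go.py .499 -.1485 .016; python3 -c "
from h import *
shot('side','s6',(170,170,300,300),4.5)"
```

```text
t: 8.32
eef_pos: [0.5068, -0.1502, 0.0232]
orientation: [[0.995, 0.099, 0.031], [0.099, -0.995, 0.009], [0.032, -0.006, -0.999]]
force: [0.2, -0.7, 0.3]
grip_width: 0.727
tool shift cm [-0.78 -0.24  0.69] ang 5.67 pos [ 0.5068 -0.1502  0.0232] tilt [ 0.031  0.009 -0.999]
```

View pics/s6.png

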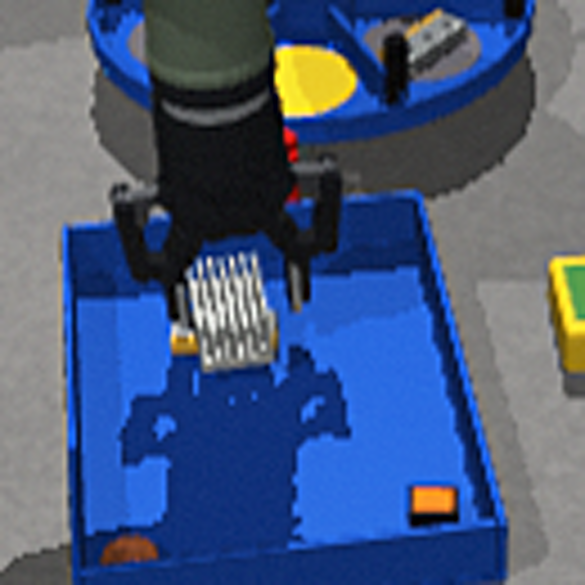

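```bash
python3 -m crank '[-0.7,-0.2,0.2,0,6.2, 0,0,0,0,6.2]';python3 go.py .499 -.1485 .016
```

```text
t: 8.62
eef_pos: [0.5004, -0.1494, 0.0223]
orientation: [[0.995, 0.099, 0.034], [0.099, -0.995, 0.008], [0.034, -0.005, -0.999]]
force: [-0.8, -0.4, -0.2]
grip_width: 0.728
tool shift cm [-0.15 -0.1   0.63] ang 5.67 pos [ 0.5004 -0.1494  0.0223] tilt [ 0.034  0.008 -0.999]
```

```bash
python3 -m crank '[-0.2,-0.1,0.5,0,6.2, 0,0,0,0,4.8, 0,0,0,0,3.5, 0,0,0,0,3.5, 0,0,0,0,3.5]';python3 go.py .499 -.1485 .016; python3 -c "
from h import *
shot('side','s7',(170,170,300,300),4.5)"
```

```text
t: 9.25
eef_pos: [0.4992, -0.149, 0.0181]
orientation: [[0.994, 0.099, 0.036], [0.099, -0.995, 0.007], [0.036, -0.004, -0.999]]
force: [0.7, -0.1, 0.0]
grip_width: 0.502
tool shift cm [-0.03 -0.05  0.21] ang 5.66 pos [ 0.4992 -0.149   0.0181] tilt [ 0.036  0.007 -0.999]
```

View pics/s7.png

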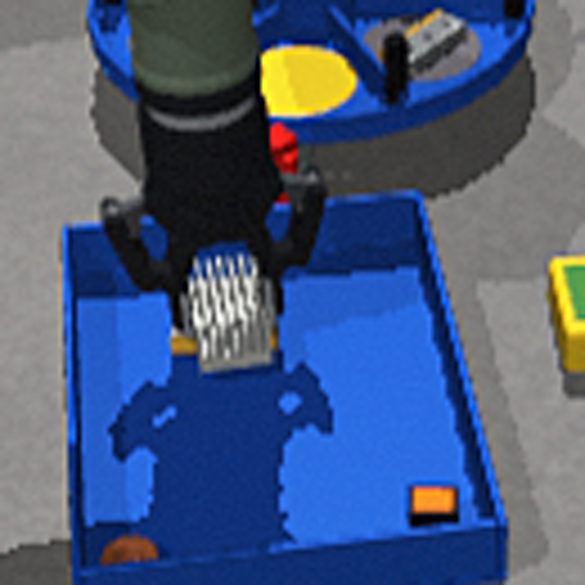

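The opening stopped at about 43 mm, so the heatsink is gripped. I lift it.

```bash
python3 -m crank '[0,0,-1,0,3.5, 0,0,-2,0,3.5, 0,0,-2,0,3.5, 0,0,0,0,3.5]';python3 go.py .523 -.274 .07; python3 -c "
from h import *
shot('side','s8',(170,170,300,300),4.5)"
```

```text
t: 9.8
eef_pos: [0.4962, -0.1489, 0.0692]
orientation: [[0.995, 0.099, 0.033], [0.099, -0.995, 0.008], [0.034, -0.005, -0.999]]
force: [-0.7, -0.1, -0.7]
grip_width: 0.5
tool shift cm [ 1.43 12.71 -0.1 ] ang 5.66 pos [ 0.4962 -0.1489  0.0692] tilt [ 0.033  0.008 -0.999]
```

View pics/s8.png

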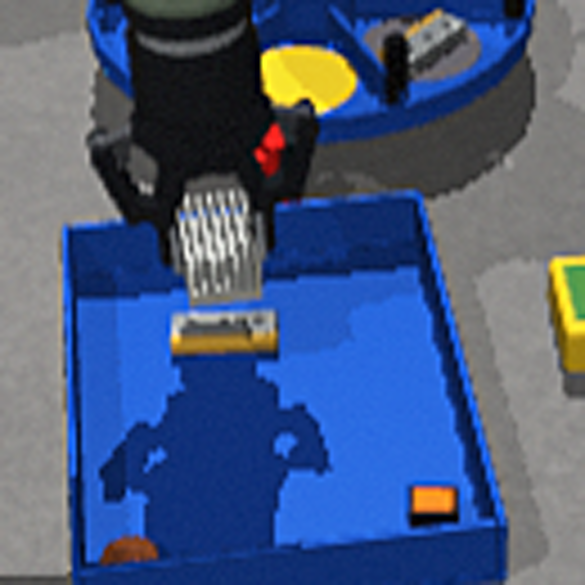

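The heatsink is lifted and the hinge is exposed at about (222,335) in the crop. I carry the heatsink across.

```bash
python3 -m crank '[0.4,3.2,0,0,3.5, 0.5,4.6,0,0,3.5, 0.3,3.6,0,0,3.5, 0.2,1.3,0,0,3.5, 0,0,0,0,3.5]';python3 go.py .523 -.274 .007
```

```text
t: 10.48
eef_pos: [0.5188, -0.2729, 0.0617]
orientation: [[0.995, 0.1, 0.023], [0.1, -0.995, 0.016], [0.024, -0.014, -1.0]]
force: [-0.4, 0.9, -0.5]
grip_width: 0.504
tool shift cm [0.28 0.23 5.47] ang 5.75 pos [ 0.5188 -0.2729  0.0617] tilt [ 0.023  0.016 -1.   ]
```

```bash
python3 -m crank '[0,0,2,0,3.5, 0,0,1.5,0,3.5, -0.2,0,0.9,0,3.5, 0,0,0.4,0,3.5, 0,0,0,0,3.5]';python3 go.py .523 -.274 .007
```

```text
t: 11.1
eef_pos: [0.5152, -0.2664, 0.0076]
orientation: [[0.994, 0.104, 0.017], [0.104, -0.994, 0.021], [0.019, -0.02, -1.0]]
force: [0.6, 0.3, -0.5]
grip_width: 0.501
tool shift cm [0.69 0.84 0.06] ang 5.95 pos [ 0.5152 -0.2664  0.0076] tilt [ 0.017  0.021 -1.   ]
```

```bash
python3 -m crank '[0,0,0.12,0,3.5, 0,0,0,0,4.6, 0,0,0,0,5.5, 0,0,0,0,5.8, 0,0,-2,0,5.8, 0,0,-4,0,5.8, 0,0,-5,0,5.8, 0,0,-4,0,5.8]';python3 -c "
from h import *
shot('side','s9',(170,170,300,300),4.5);shot('top','t9',(265,170,375,260),7)"
```

```text
t: 12.1
eef_pos: [0.5123, -0.2696, 0.1634]
orientation: [[0.994, 0.104, 0.017], [0.103, -0.994, 0.022], [0.019, -0.02, -1.0]]
force: [0.2, -0.1, -0.8]
grip_width: 0.674
```

View pics/s9.png

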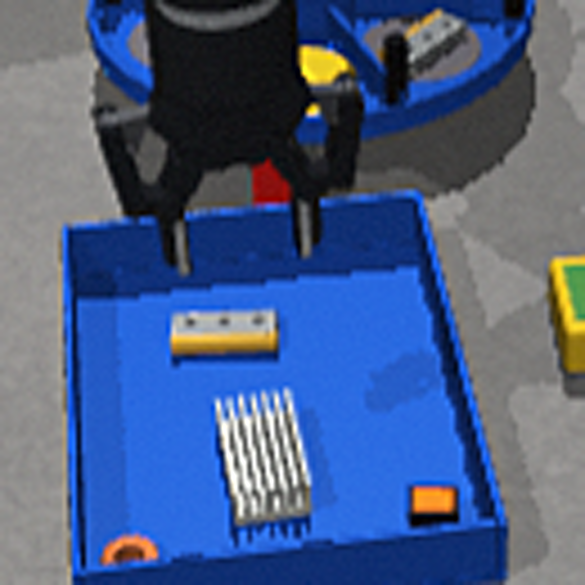

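View pics/t9.png

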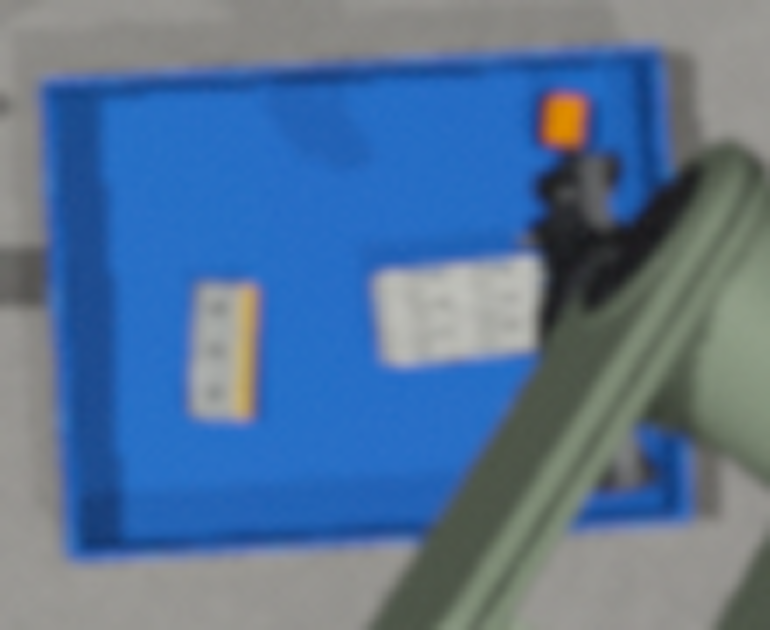

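The heatsink lies flat in the free half, and the hinge is fully visible (top crop 190-260, 280-420). Next I measure the hinge.

```bash
python3 - <<'E'
from h import *
for n,tag,box in(('top','t9',(285,205,306,235)),('side','s9',(200,230,236,255))):
    z=np.load(tag+'.npz');im,d=z['im'],z['d'];C=cloud(n,d);hsv=cv2.cvtColor(im,cv2.COLOR_RGB2HSV)
    roi=np.zeros(d.shape,bool);roi[box[1]:box[3],box[0]:box[2]]=1
    m=(roi&~((hsv[...,0]>95)&(hsv[...,0]<130)&(hsv[...,1]>115))).astype(np.uint8)
    cs=max(cv2.findContours(m,0,2)[0],key=cv2.contourArea).reshape(-1,2)
    print(n,m.sum(),cv2.minAreaRect(plane(n,cs,.017)[:,:2].astype(np.float32)))
    Q=C[(m>0)&(C[...,2]>.012)&(C[...,2]<.03)];print(len(Q),Q.mean(0),cv2.minAreaRect(Q[:,:2].astype(np.float32)))
    for f,l in((hsv[...,1]<100,'gray'),((hsv[...,1]>100),'brass')):
        v,u=np.nonzero(m*f); P=plane(n,np.c_[u,v],.017)[:,:2];w,V=np.linalg.eigh(np.cov(P.T));print(l,P.mean(0),np.degrees(np.arctan2(V[1,1],V[0,1])))
E
python3 go.py .499 -.15 .1
```

```text
top 199 ((0.4940948188304901, -0.1488075852394104), (0.034696560353040695, 0.06906687468290329), 89.50086212158203)
156 [ 0.49450081 -0.14843707  0.01671408] ((0.4956791400909424, -0.1488981992006302), (0.02852436527609825, 0.06583554297685623), 89.83522033691406)
gray [ 0.49526146 -0.14635879] 176.74752608530352
brass [ 0.49720051 -0.1567743 ] -175.92262837123513
side 232 ((0.49601250886917114, -0.1528141349554062), (0.03854335471987724, 0.06706679612398148), 83.88593292236328)
168 [ 0.49492306 -0.14956278  0.01539338] ((0.4957723915576935, -0.14918243885040283), (0.03351668640971184, 0.06655991822481155), 84.80927276611328)
gray [ 0.49434819 -0.14490734] 175.4589740383732
brass [ 0.49797695 -0.1627198 ] 178.2183403339777
tool shift cm [ -0.56 -12.23   6.92] ang 5.95 pos [ 0.5155 -0.272   0.1679] tilt [ 0.026  0.015 -1.   ]
```

```bash
python3 -m crank '[0,-5,0,-10,5, 0,0,0,-10,5, 0,0,0,-10,5, 0,0,0,-10,5, 0,0,0,-10,5, 0,0,0,-10,5, 0,0,0,-10,5, 0,0,0,-8,5, 0,0,0,0,5]';python3 go.py .495 -.149 .07
```

```text
t: 13.32
eef_pos: [0.5087, -0.2198, 0.1734]
orientation: [[0.061, 0.998, 0.029], [0.998, -0.062, 0.013], [0.015, 0.028, -0.999]]
force: [-0.2, 0.1, 0.2]
grip_width: 0.586
tool shift cm [ 6.83 -2.1  10.38] ang 86.49 pos [ 0.5087 -0.2198  0.1734] tilt [ 0.029  0.013 -0.999]
```

```bash
python3 -m crank '[3.4,-1,4,0,5, 3.4,-1,4,0,5, 0,0,2,0,5, 0,0,0,0,5]';python3 go.py .495 -.149 .04
```

```text
t: 13.82
eef_pos: [0.4965, -0.1486, 0.0733]
orientation: [[0.072, 0.997, 0.033], [0.997, -0.073, 0.01], [0.013, 0.032, -0.999]]
force: [-0.3, 0.7, 0.6]
grip_width: 0.587
tool shift cm [-0.1  -0.25  3.32] ang 85.85 pos [ 0.4965 -0.1486  0.0733] tilt [ 0.033  0.01  -0.999]
```

```bash
python3 -m crank '[-0.1,-0.3,2.5,0,5, 0,-0.1,1,0,5, 0,0,0,0,5]';python3 go.py .495 -.149 .006;python3 -c "
from h import *
shot('side','s10',(170,170,300,300),4.5)"
```

```text
t: 14.2
eef_pos: [0.4965, -0.1509, 0.041]
orientation: [[0.076, 0.996, 0.039], [0.997, -0.077, 0.007], [0.01, 0.038, -0.999]]
force: [-0.3, -0.8, 0.8]
grip_width: 0.587
tool shift cm [ 0.15 -0.3   3.49] ang 85.62 pos [ 0.4965 -0.1509  0.041 ] tilt [ 0.039  0.007 -0.999]
```

View pics/s10.png

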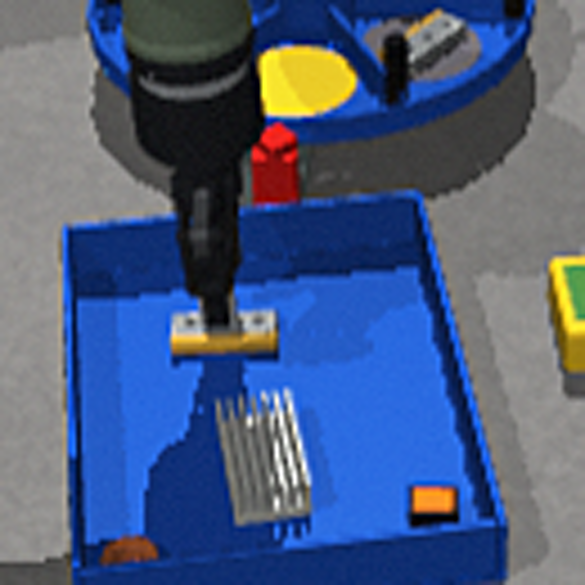

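```bash
python3 -m crank '[0.1,-0.3,1.5,0,5, 0.1,-0.1,1,0,5, 0,0,0.6,0,5, 0,0,0,0,5]';python3 go.py .495 -.149 .006
```

```text
t: 14.75
eef_pos: [0.4955, -0.1493, 0.01]
orientation: [[0.077, 0.996, 0.042], [0.997, -0.077, 0.006], [0.009, 0.042, -0.999]]
force: [-0.3, 0.4, 1.1]
grip_width: 0.586
tool shift cm [ 0.02 -0.07  0.39] ang 85.58 pos [ 0.4955 -0.1493  0.01  ] tilt [ 0.042  0.006 -0.999]
```

Now the last few millimetres, then I close.

```bash
python3 -m crank '[0,0,0.35,0,5, 0,0,0,0,3.6, 0,0,0,0,2.4, 0,0,0,0,2.2, 0,0,0,0,2.2]';python3 -c "
from h import *
print(monitor.state()['ft_torque']);shot('side','s11',(170,170,300,300),4.5)"; python3 go.py .495 -.149 .006
```

```text
t: 15.38
eef_pos: [0.4963, -0.1495, 0.0069]
orientation: [[0.077, 0.996, 0.043], [0.997, -0.077, 0.005], [0.008, 0.043, -0.999]]
force: [0.7, -0.5, -0.4]
grip_width: 0.318
[-0.03456995 -0.06532647  0.01960105]
tool shift cm [ 0.03 -0.14  0.09] ang 85.59 pos [ 0.4963 -0.1495  0.0069] tilt [ 0.043  0.005 -0.999]
```

View pics/s11.png

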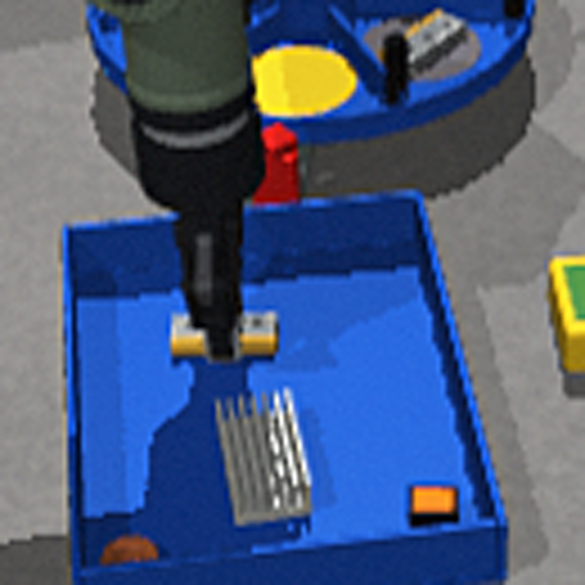

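It is gripped (27 mm). I lift it high enough to clear the pegs.

```bash
python3 -m crank '[0,0,-1,0,2.2, 0,0,-2.5,0,2.2, 0,0,-4,0,2.2, 0,0,-4,0,2.2, 0,0,-3,0,2.2, 0,0,0,0,2.2]';python3 -c "
from h import *
shot('side','s12',(170,120,320,270),4)"; python3 go.py .5525 .08 .13
```

```text
t: 16.18
eef_pos: [0.4893, -0.1502, 0.1579]
orientation: [[0.077, 0.996, 0.043], [0.997, -0.077, 0.005], [0.008, 0.043, -0.999]]
force: [0.6, 0.1, -1.6]
grip_width: 0.321
tool shift cm [23.36  4.54  3.02] ang 85.58 pos [ 0.4881 -0.1495  0.1562] tilt [ 0.04   0.006 -0.999]
```

View pics/s12.png

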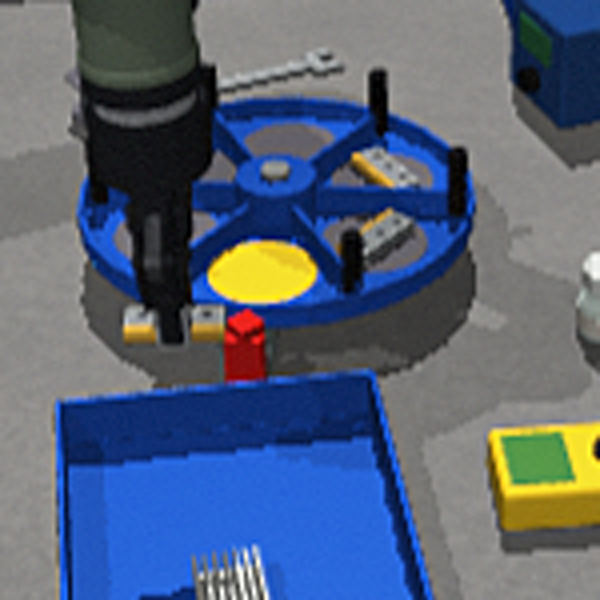

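```bash
python3 -m crank '[3,0.6,0,0,2.2, 5,1,0,0,2.2, 5,1,0,0,2.2, 5,1,0,0,2.2, 4,0.8,0,0,2.2, 1,0,0,7,2.2, 0,0,0,0,2.2]'; python3 go.py .5525 .08 .08
```

```text
t: 17.1
eef_pos: [0.5423, 0.0838, 0.1445]
orientation: [[0.203, 0.979, 0.015], [0.979, -0.203, 0.009], [0.012, 0.013, -1.0]]
force: [-0.4, -0.6, -0.5]
grip_width: 0.326
tool shift cm [-0.24  1.    6.46] ang 78.29 pos [0.5423 0.0838 0.1445] tilt [ 0.015  0.009 -1.   ]
```

```bash
python3 -m crank '[-0.2,1,2.5,0,2.2, 0,0,2.5,0,2.2, 0,0,1,0,2.2, 0,0,0,0,2.2]'; python3 go.py .5525 .08 .049;python3 -c "
from h import *
shot('side','s13',(170,120,320,270),4);shot('top','t13',(145,140,375,260),3.4)"
```

```text
t: 17.6
eef_pos: [0.5497, 0.0778, 0.079]
orientation: [[0.198, 0.98, 0.008], [0.98, -0.199, 0.008], [0.01, 0.006, -1.0]]
force: [-0.2, 0.6, -1.5]
grip_width: 0.326
tool shift cm [0.24 0.21 3.  ] ang 78.55 pos [0.5497 0.0778 0.079 ] tilt [ 0.008  0.008 -1.   ]
```

View pics/s13.png

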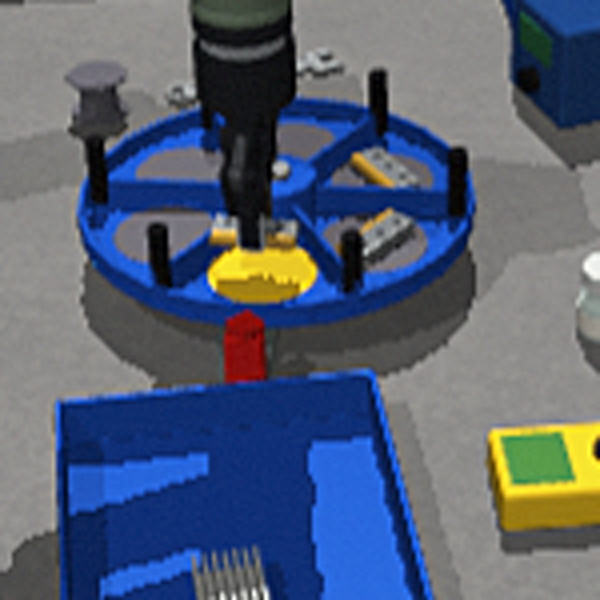

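View pics/t13.png

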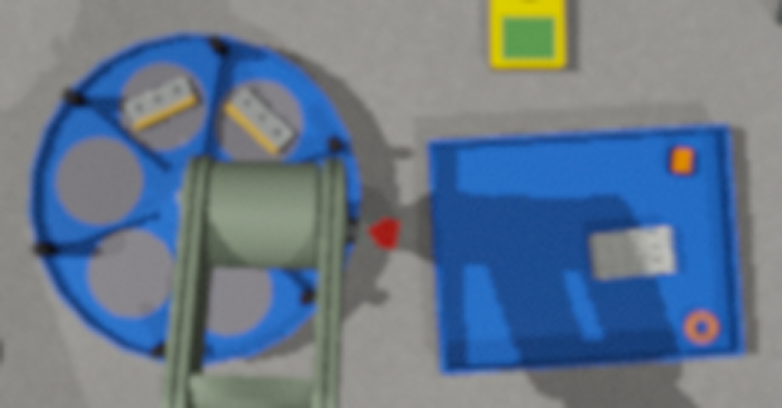

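```bash
python3 -m crank '[0.2,0.2,1,0,2.2, 0,0,0.8,0,2.2, 0,0,0.6,0,2.2, 0,0,0,0,2.2]'; python3 go.py .5525 .08 .048;python3 -c "
from h import *
shot('side','s14',(205,140,285,215),7.5)"
```

```text
t: 18.2
eef_pos: [0.5553, 0.0798, 0.0569]
orientation: [[0.198, 0.98, 0.015], [0.98, -0.198, 0.008], [0.011, 0.013, -1.0]]
force: [-0.5, 0.8, -0.7]
grip_width: 0.327
tool shift cm [-0.05 -0.29  0.89] ang 78.59 pos [0.5553 0.0798 0.0569] tilt [ 0.015  0.008 -1.   ]
```

View pics/s14.png

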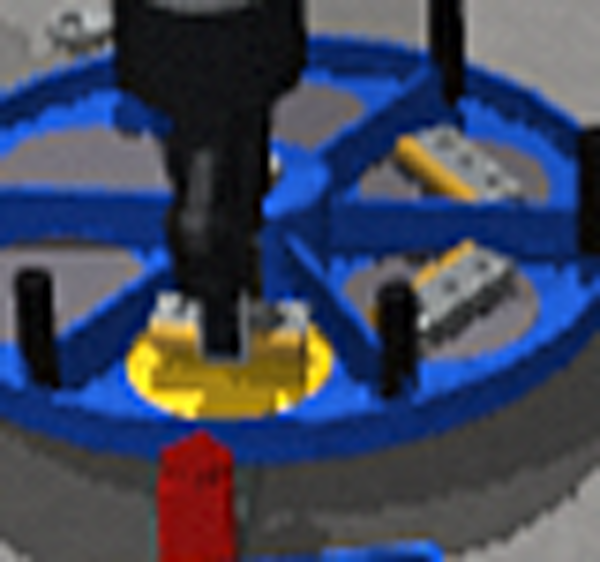

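The hinge hovers about 10 mm above the pad. I go down in small steps while watching the force.

```bash
python3 -m crank '[0,-0.25,0.4,0,2.2, 0,0,0.3,0,2.2, 0,0,0,0,2.2]'; python3 go.py .5525 .08 .047
```

```text
t: 18.62
eef_pos: [0.5534, 0.0805, 0.0502]
orientation: [[0.198, 0.98, 0.017], [0.98, -0.198, 0.008], [0.011, 0.015, -1.0]]
force: [-0.1, -0.5, -0.9]
grip_width: 0.326
tool shift cm [-0.07 -0.08  0.32] ang 78.59 pos [0.5534 0.0805 0.0502] tilt [ 0.017  0.008 -1.   ]
```

```bash
python3 -m crank '[0,0,0.15,0,2.2, 0,0,0,0,2.2]'; python3 -m crank '[0,0,0.12,0,2.2, 0,0,0,0,2.2]'; python3 go.py .5525 .08 .047
```

```text
t: 18.88
eef_pos: [0.5535, 0.0805, 0.0487]
orientation: [[0.198, 0.98, 0.017], [0.98, -0.198, 0.008], [0.011, 0.015, -1.0]]
force: [-0.0, -0.4, -0.9]
grip_width: 0.327
t: 19.12
eef_pos: [0.5539, 0.0805, 0.0478]
orientation: [[0.198, 0.98, 0.018], [0.98, -0.198, 0.008], [0.012, 0.016, -1.0]]
force: [0.0, 0.2, -0.9]
grip_width: 0.324
tool shift cm [-0.07 -0.13  0.08] ang 78.59 pos [0.5539 0.0805 0.0478] tilt [ 0.018  0.008 -1.   ]
```

```bash
python3 -m crank '[0,0,0.08,0,2.2, 0,0,0,0,2.2]'; python3 -m crank '[0,0,0.06,0,2.2, 0,0,0,0,2.2]'
```

```text
t: 19.38
eef_pos: [0.5546, 0.0805, 0.0476]
orientation: [[0.198, 0.98, 0.019], [0.98, -0.198, 0.008], [0.012, 0.017, -1.0]]
force: [0.5, 0.6, -0.2]
grip_width: 0.323
t: 19.62
eef_pos: [0.555, 0.0806, 0.0475]
orientation: [[0.198, 0.98, 0.02], [0.98, -0.198, 0.008], [0.012, 0.018, -1.0]]
force: [0.2, 0.1, 0.2]
grip_width: 0.322
```

Contact: the height stalled and the force shows the weight has been taken up. I release and lift.

```bash
python3 -m crank '[0,0,0,0,3, 0,0,0,0,3.8, 0,0,0,0,4.6, 0,0,0,0,4.6, 0,0,0,0,4.6, 0,0,-1.5,0,4.6, 0,0,-3,0,4.6, 0,0,-5,0,4.6, 0,0,-5,0,4.6, 0,0,-4,0,4.6]';python3 -c "
from h import *
shot('side','s15',(205,140,285,215),7.5)"
```

```text
t: 20.88
eef_pos: [0.5486, 0.0789, 0.237]
orientation: [[0.198, 0.98, 0.012], [0.98, -0.198, 0.008], [0.011, 0.011, -1.0]]
force: [0.3, -0.5, -0.1]
grip_width: 0.535
```

View pics/s15.png

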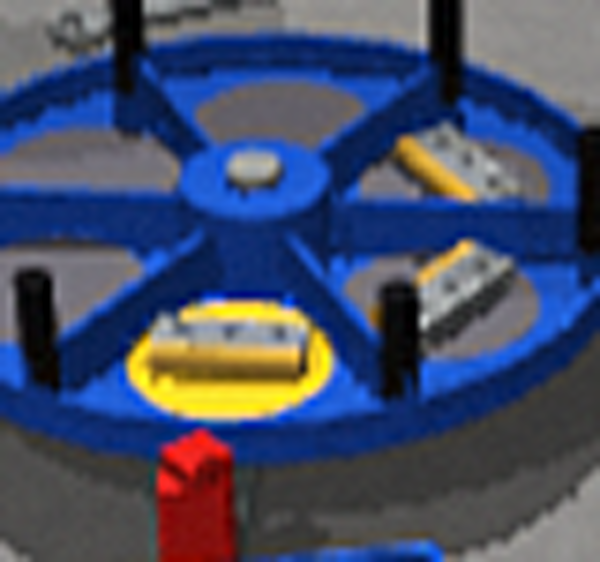

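The hinge lies on the yellow pad. I retract sideways for a final check from above.

```bash
python3 -m crank '[0,-4,0,0,4.6, 0,-5,0,0,4.6, 0,-5,0,0,4.6, 0,-3,0,0,4.6, 0,0,0,0,4.6, 0,0,0,0,4.6]';python3 - <<'E'
from h import *
im,d=shot('top','t16',(145,140,375,260),3.4);shot('side','s16',(170,120,300,320),3)
C=cloud('top',d);Q=C[195:215,222:238].reshape(-1,3)
hsv=cv2.cvtColor(im,cv2.COLOR_RGB2HSV)[195:215,222:238].reshape(-1,3)
H=Q[(hsv[:,1]<90)&(Q[:,2]<.066)];print('hinge top',len(H),H.mean(0).round(4),H.std(0).round(4))
i0=np.load('top0.npz')['im'];df=np.abs(im.astype(int)-i0).max(2)>60
i4=np.load('t4.npz')['im'];print('carousel diff vs click',(np.abs(im.astype(int)-i4).max(2)>60)[145:255,148:218].sum())
E
```

```text
t: 21.68
eef_pos: [0.385, 0.1132, 0.2476]
orientation: [[0.198, 0.979, 0.042], [0.98, -0.198, 0.009], [0.017, 0.039, -0.999]]
force: [-0.2, -0.2, 0.7]
grip_width: 0.537
hinge top 124 [0.5505 0.0841 0.0557] [0.0178 0.0084 0.0035]
carousel diff vs click 0
```

View pics/t16.png

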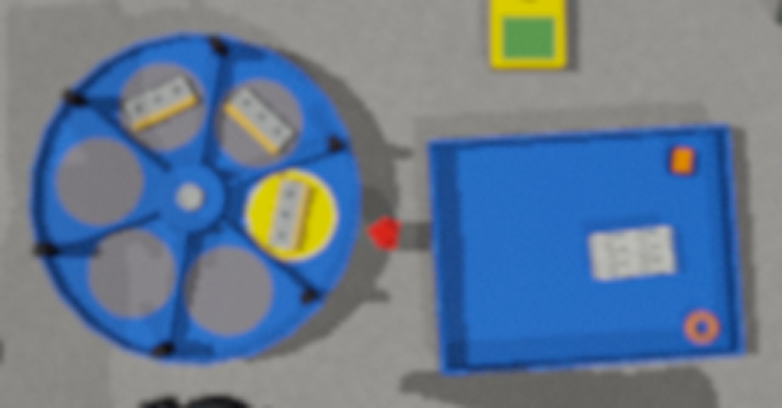

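View pics/s16.png

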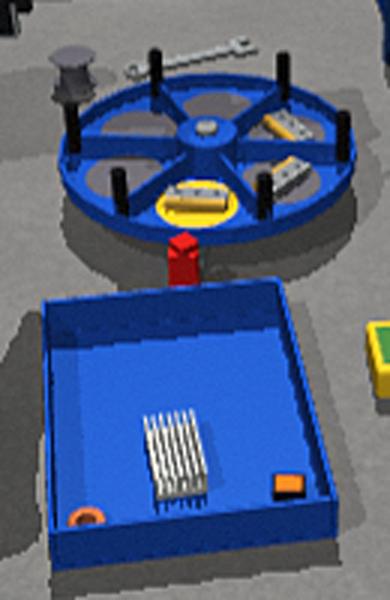

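The pictures show the hinge flat on the yellow pad at the pointer (top crop 290,212). The heatsink, relay and toroid are still in the bin, and nothing else has moved. I hand the job in.

```bash
python3 -c "
from cell import workorder
print(workorder.close_job())"
```

```text
the job is handed in; nothing more can be done
None
```

The job is done and handed in at about 22 s of the 69 s allowed. I pushed the carousel one position counter-clockwise, so the yellow compartment clicked to rest at the pointer. I then moved the heatsink to the free half of the bin and set the hinge down flat in the yellow compartment.

**Last checks**
- **Carousel:** yellow measured at -100.6°, the same direction as the pointer. The part of the carousel I compared showed no change since it clicked.
- **Hinge:** its top averaged 55.7 mm above the bench, where about 57 mm was expected. It lies on the yellow pad, about 4 mm from my estimate of the pad's centre. That is close to the cameras' accuracy.
- **Other parts:** the heatsink lies flat in the bin, with the relay and toroid where they were. Nothing else on the bench in the views I compared had visibly moved; I didn't check the screwdriver or flux jar at the end.

The tool was tilted by up to about 2.5° during the work. The hinge was therefore lowered about 1.4° out of level, and settled flat when released. None of the checks failed.

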